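Close the button tin and hold the clip open round its order card

TASK

Put the lid that carries the upright order card onto the large open button tin so that it sits seated and level, and let go of it. Then squeeze the spring clip wide open by its handles and bring it over the card's free upright edge, jaws reaching about 20 mm past the edge, one on each side at about mid-height, neither touching the card. Finish while still holding the clip gaping there, ready for a swatch, and leave the other things where they stand.

Things in the scene. Friction and masses are not known exactly. Their poses are not given: they have to be found in the camera images.
- tin: The large open button tin, plain round metal, outer diameter 96 mm, inner diameter 90 mm, 60 mm high, about 0.8 kg, loose on the table. Origin: centre of its underside, z up. (A smaller open tin of 60 mm diameter nearby does not belong to the task.)
- tin_rim (a point): Centre of the large tin's mouth, level with its rim, 60 mm above its underside.
- lid_knob (a point): Centre of the lid's wooden bar knob, 34 mm along x, 16 mm along y, 30 mm high; pinch its flat sides across y. The top of the lid's disc lies 15 mm below this point, the disc's underside 19 mm, the plug's bottom 26 mm. Seated, this point is 19 mm above tin_rim. The order card stands in this frame's x-z plane on the +x side. z up.
- card_edge (a point): Middle of the card's free outer upright edge, half-way up, 80 mm out along the lid's x and 15 mm higher than lid_knob. Axes as lid_knob: x points out of the card away from the knob, y is the card's normal, z up. The edge runs 25 mm up and down from here; the card's outer 29 mm overhang the disc.
- clip_pivot (a point): Hinge of the spring clip, half-way up its width (16 mm above the table at the start). Jaws point along +x, tips 45 mm from the hinge. Handles splay along -x. The frame belongs to the half on the +y side: squeezed open by the angle clip_jaw, the clip's line of symmetry is this x axis turned by minus half of clip_jaw about z. z up.
- tip_a (a point): Inner face of the end of the jaw on the +y side of the clip, half-way up its width.
- tip_b (a point): Inner face of the end of the jaw on the -y side of the clip, half-way up its width; meets tip_a when shut.
- clip_jaw (a joint): Opening angle of the clip between its two halves, rad: 0 shut, 0.5 fully open against a stop (tips about 22 mm apart). A spring shuts it: 3 N at the handles when shut, 7 N when fully open, so a grip of 20 N or more opens it to the stop.
- lid: Loose lid, 0.15 kg: metal disc 102 mm across, 4 mm thick; under it a plug 82 mm across, 7 mm deep, that enters the tin with 4 mm to spare all round. It starts lying on its plug. A stiff card 3 mm thick stands on it in its x-z plane, 30 to 80 mm out along +x, 5 to 55 mm above the disc's top, in a small wooden foot. Origin: centre of the plug's bottom; axes as lid_knob.
- clip: Spring clip, steel with black tips, 95 mm long, 32 mm wide (along z), 0.06 kg, lying on its side, hinge upright. Pinch the rounded handle ends (8 mm thick, 45 mm behind the hinge, 28 mm to either side; 64 mm over the outsides shut, about 40 mm fully open): squeezing them together across y opens the jaws. Origin: 16 mm below clip_pivot, same axes.
- cone_a: Bystander: cone of thread, 64 mm in diameter, 114 mm high, upright. Origin under its centre.
- cone_b: Bystander: another such cone of thread.
- cone_c: Bystander: another such cone of thread.
- shears: Bystander: tailor's shears lying flat, 230 mm long along x, 12 mm high.
- small_tin: Bystander: small open tin, 60 mm in diameter, 38 mm high. Origin under its centre.
- bobbin: Bystander: wooden bobbin, 32 mm in diameter, 30 mm high, upright.
- chalk: Bystander: flat block of tailor's chalk, 50 by 36 by 10 mm.
Things that resemble listed ones, but are neither listed nor needed, are in the scene too. Leave any blue or purple look-alike of the lid alone.

How it is judged:
By the outcome, as a careful person would: the job done as asked, in the order asked, and still so for the second after the job is handed in, while the arm keeps its last pose, push and grip.
It also fails if it takes over 58 s, if anything falls off the work surface, if the arm or the gripper's body presses on something with over 40 N, if the wrist force passes 120 N, or if a joint passes its speed limit or range.

ROBOT

A 6-joint arm with a two-finger parallel gripper is mounted at the origin on the work surface. World frame = base frame: x ahead of the robot, y to its left, z up, the work surface at z = 0. Lengths are in m, angles in degrees, forces in N, time in s.
With the tool pointing down it reaches from about 0.375 to 0.925 m from the base axis. Payload 5.7 kg.
Tool frame: the origin (TCP) lies midway between the tips of the shut fingers; the grasp point (between the pads) lies 19 mm behind it; z points along the fingers, y is the line along which they close (so a half turn about z gives the same grasp; the last joint's range is limited). The gripper opens to 85 mm and grips with 20 to 120 N. Pads are 22 mm wide; open, the fingers measure 114 mm over their backs; the gripper's body (76 mm by 85 mm) begins 54 mm behind the grasp point. The pads swing forward as they close: fully open they stand 13 mm farther back than shut.
Start: joints at [57.634, 20.558, 86.54, -0, 72.909, -6.595], TCP at [0.261, 0.54, 0.231] pointing down, gripper open.
Joint ranges: [-170.27, 170.27], [-57.76, 135], [12.27, 136.19], [-55.21, 235.2], [11.17, 155.16], [-170.74, 170.74]. Speed limits (degrees/s): [136.94, 136.94, 180, 180, 180, 180].

INTERFACE

Orientations are given as [roll, pitch, yaw] about the fixed x, y, z axes, in that order (R = Rz(yaw) Ry(pitch) Rx(roll)).
In Python, from bench import arm gives the robot as it stands. The module is installed in compiled form; this text tells all that it offers.
- The arm moves only by the tool play_rows, never from a script. Its argument "motion" is a list that holds one entry, the list of rows, each a list of 6 numbers: the shift along the tool's x, y, z in units of 25 mm (1.0 is 25 mm), then the turn, a rotation vector about the tool's x, y, z in units of 8 degrees (1.0 is 8 degrees). A call has 1 to 10 rows; each row is the pose to reach, as a shift and turn from the pose commanded when the call began, along the tool's axes at that moment; what a row does not reach only later rows make up. A row lasts 1/10 s, in which the tool goes at most 50 mm and 8.59 degrees, less where a joint would pass 70% of its speed; a pose out of reach is approached as far as the arm can. A call with a gripper value outside its range is refused whole. "hand" is the opening, from -1 (shut) to 1 (fully open), set as the call begins (left out, the last holds). The fingers move at their own pace and stop on an object; "squeeze" is the grip in N (left out, the last holds). Time passes only in rows, so rows that repeat a pose let the fingers close. It gives the time, the measured TCP pose, the force, the opening and the grip force at its end, in the units of the state.
- arm.observe(): the state, without advancing time (a new reading comes with each control period).
- arm.read_camera(name): name is "scene" or "top" or "wrist"; returns the picture (480x640x3 uint8, red, green, blue); there is no depth.
- arm.get_calibration(name): a dict with "fx", "fy", "cx", "cy" (pixels), "R" (3x3) and "t" (3): a world point X has camera coordinates R X + t; the wrist camera has in their place "T_tool_cam" (4x4, takes a point from camera to tool coordinates, whose origin is the TCP and whose axes are the flange's). Camera axes: x right, y down, z forward; pixel columns grow to the right and rows downward; lengths in m; the calibration is good to about 2 mm. A picture is of the moment at which its call begins: read the wrist's pose just before it. get_calibration takes no time and is no camera call.
- arm.sign_off(): hands the job in; it is judged then, once.
Trained networks look in the newest picture that a camera, given by its name, has taken for a name from the list of things; names that differ only in an ending like _2 or _b are one class to them, and where a whole thing is asked for, a point or a joint stands for the part that bears it (a point fixed in the world has none). Each returns a list of dicts, best first, with "score" (0 to 1); they miss things now and then, are a little off and sometimes report something else, mostly with a low value. They report only what shows in the picture. A call takes as long as a camera call. They do not tell look-alikes from the thing itself.
- arm.find_in(camera, name): "extent" ([left, top, right, bottom] in pixels, round what is visible of it).
- arm.place_of(camera, name): "at" ([row, column] in pixels: a listed point, or the origin of a listed thing).
The state is a dict: "time": time; "joints": joint angles; "dq": joint speeds; "joint_torque": joint torques, N m; "eef_pos": TCP position; "orientation": TCP orientation; "ft_force": force on the tool from outside, world axes, zero at the start; "wrist_torque": the same for the moment, N m; "finger_gap": opening from 0.0 (shut) to 1.0 (fully open); "finger_force": force on a finger pad.
Only numpy, scipy, OpenCV 4.12 (cv2) and the standard library are available. Lean on these libraries where they do the work, as an engineer would, in place of code of your own. Each camera call takes 0.05 s, during which the arm holds its last target. There are 200 camera calls.

## Working session

There is one attempt and no reset: what is moved stays moved. The work goes in short steps, Python scripts to look and compute and a tool call to move; the robot and the scene stay as the last step left them, time stands still between calls to the robot, and variables do not carry over. Pictures are saved under pics/ and viewed, at most 10 in all, crops included, and the job is handed in when it is done.

Besides the shell and the picture viewer there is one more tool, called after "Emit:" by a JSON object that holds its "method" and its "body". play_rows: Moves the arm, as the interface text tells. Its arguments: {"type":"object","properties":{"motion":{"type":"array"},"hand":{"type":"number"},"squeeze":{"type":"number"}},"required":["motion"]}

```bash
mkdir -p pics
cat > h.py <<'E'
import numpy as np, cv2
from scipy.spatial.transform import Rotation as Ro
from bench import arm
def save(c,n):
    im=arm.read_camera(c); cv2.imwrite(f'pics/{n}.png',im[:,:,::-1]); return im
def cam(c):
    k=arm.get_calibration(c)
    if 'R' in k: R=np.array(k['R']);t=np.array(k['t']);return k,R,t
    s=arm.observe();T=np.eye(4);T[:3,:3]=Ro.from_euler('xyz',s['orientation'],degrees=True).as_matrix();T[:3,3]=s['eef_pos']
    W=np.linalg.inv(T@np.array(k['T_tool_cam']));return k,W[:3,:3],W[:3,3]
def px2w(c,rc,z):
    k,R,t=cam(c);d=R.T@np.array([(rc[1]-k['cx'])/k['fx'],(rc[0]-k['cy'])/k['fy'],1]);o=-R.T@t
    return o+d*(z-o[2])/d[2]
def w2px(c,X):
    k,R,t=cam(c);p=R@np.array(X)+t;return p[1]/p[2]*k['fy']+k['cy'],p[0]/p[2]*k['fx']+k['cx']
def rel(pos,rpy):
    "shift and turn in move units from present (measured) pose"
    s=arm.observe();R=Ro.from_euler('xyz',s['orientation'],degrees=True);Q=Ro.from_euler('xyz',rpy,degrees=True)
    return (R.inv().apply(np.array(pos)-s['eef_pos'])/.025).round(3),((R.inv()*Q).as_rotvec(degrees=True)/8).round(3)
E
python3 - <<'E'
from h import *
print(arm.observe())
save('scene','s0');save('top','t0')
zs=dict(tin_rim=.06,tin=0,lid_knob=.026,card_edge=.041,lid=0,clip_pivot=.016,tip_a=.016,tip_b=.016,clip=0,cone_a=0,small_tin=0,shears=0,bobbin=0,chalk=0)
for c in('top','scene'):
  print(c, -cam(c)[1].T@cam(c)[2])
  for n,z in zs.items():
    print(n,[(round(r['score'],2),np.round(r['at']).tolist(),px2w(c,r['at'],z).round(3)[:2].tolist()) for r in arm.place_of(c,n)[:5]])
E
```

```text
{'time': 0.0, 'joints': array([ 5.76352975e+01,  2.06000147e+01,  8.65995335e+01, -1.55000422e-03,
        7.29064101e+01, -6.59176756e+00]), 'dq': array([ 0.02245456, -0.03248092, -0.0039106 ,  0.04150856, -0.06056193,
       -0.04935905]), 'joint_torque': array([ 3.73544972e-04, -5.27612829e+01, -2.78626263e+01, -1.40336906e-04,
        1.31186188e-02, -2.55473765e-06]), 'eef_pos': array([0.26050781, 0.53974743, 0.23042833]), 'orientation': array([-1.79894572e+02, -1.06925079e-02,  1.54227512e+02]), 'ft_force': array([-0.12578666, -0.29508813,  0.0127372 ]), 'wrist_torque': array([-0.02143632, -0.00266527,  0.0257544 ]), 'finger_force': 0.0, 'finger_gap': 0.9958083116107228}
top [0.36807182 0.04080986 1.19705153]
tin_rim [(0.62, [260.0, 297.0], [0.503, 0.061])]
tin [(0.89, [260.0, 294.0], [0.51, 0.067])]
lid_knob [(0.73, [318.0, 395.0], [0.383, -0.158]), (0.65, [372.0, 159.0], [0.261, 0.35]), (0.63, [175.0, 144.0], [0.695, 0.41]), (0.58, [258.0, 175.0], [0.506, 0.33]), (0.38, [301.0, 298.0], [0.416, 0.056])]
card_edge [(0.96, [299.0, 171.0], [0.416, 0.33]), (0.88, [212.0, 145.0], [
[... 1632 characters left out ...]
, 516.0], [0.26, 0.349]), (0.59, [186.0, 306.0], [0.386, -0.156])]
clip_pivot [(0.76, [177.0, 250.0], [0.465, -0.272])]
tip_a [(0.89, [164.0, 255.0], [0.421, -0.3])]
tip_b [(0.89, [164.0, 255.0], [0.421, -0.3])]
clip [(0.66, [184.0, 250.0], [0.469, -0.269]), (0.65, [246.0, 420.0], [0.368, 0.17]), (0.39, [254.0, 345.0], [0.497, 0.058])]
cone_a [(0.79, [224.0, 151.0], [0.716, -0.343]), (0.73, [403.0, 336.0], [0.766, 0.253]), (0.69, [342.0, 269.0], [0.758, 0.084])]
small_tin [(0.67, [244.0, 422.0], [0.36, 0.171])]
shears [(0.79, [280.0, 194.0], [0.756, -0.137]), (0.33, [243.0, 419.0], [0.362, 0.165])]
bobbin [(0.81, [345.0, 336.0], [0.681, 0.183])]
chalk [(0.59, [233.0, 365.0], [0.417, 0.054])]
```

View pics/s0.png

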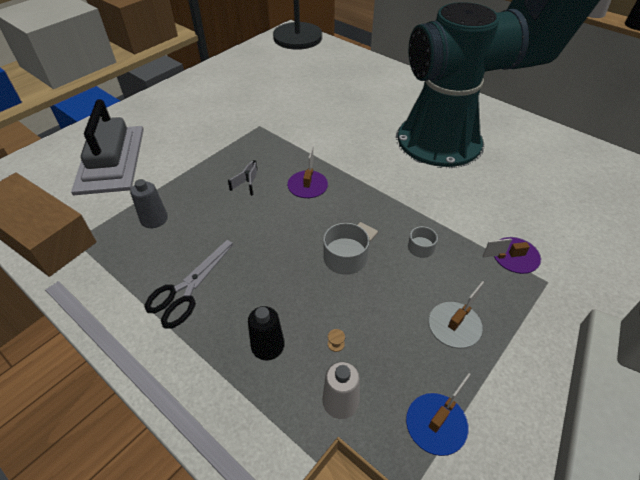

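View pics/t0.png

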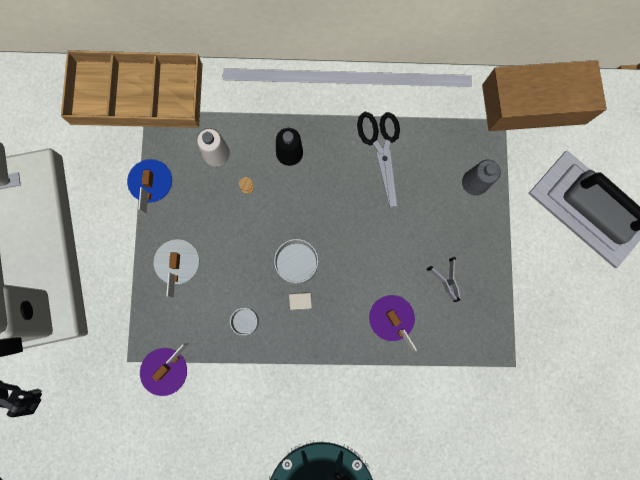

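The bare-metal lid is at about (0.50, 0.33), with its card pointing toward -x (top px 262,175). The open tin is at about (0.505, 0.064). The clip is at about (0.466, -0.28), jaws pointing toward the robot. The blue and purple lids are decoys.

Run:
```python
from h import *
print(np.array(arm.get_calibration('wrist')['T_tool_cam']).round(3))
print(rel([.50,.33,.2],[180,0,180]))
```

```text
[[ 0.001 -0.95  -0.313  0.082]
 [ 1.     0.001  0.    -0.001]
 [ 0.    -0.313  0.95  -0.143]
 [ 0.     0.     0.     1.   ]]
(array([-12.271,  -3.415,   1.251]), array([-1.000e-03, -0.000e+00, -3.222e+00]))
```

Emit:
{"method": "play_rows", "body": {"motion": [[[-12.27, -3.42, 1.25, 0, 0, -3.22], [-12.27, -3.42, 1.25, 0, 0, -3.22], [-12.27, -3.42, 1.25, 0, 0, -3.22], [-12.27, -3.42, 1.25, 0, 0, -3.22], [-12.27, -3.42, 1.25, 0, 0, -3.22], [-12.27, -3.42, 1.25, 0, 0, -3.22], [-12.27, -3.42, 1.25, 0, 0, -3.22], [-12.27, -3.42, 1.25, 0, 0, -3.22], [-12.27, -3.42, 1.25, 0, 0, -3.22], [-12.27, -3.42, 1.25, 0, 0, -3.22]]], "hand": 1, "squeeze": 60}}

```text
time: 2.5
eef_pos: [0.499, 0.3306, 0.2001]
orientation: [180.0, -0.0, -180.0]
ft_force: [-0.1, 0.0, -0.2]
finger_gap: 1.002
finger_force: 0.0
```

Run:
```python
from h import *
s=arm.observe();print(s['eef_pos'],s['orientation'],s['joints'],s['time'])
save('wrist','w1')
for n,z in dict(lid_knob=.026,card_edge=.041,lid=0).items():
    print(n,[(round(r['score'],2),np.round(r['at']).tolist(),px2w('wrist',r['at'],z).round(4)[:2].tolist()) for r in arm.place_of('wrist',n)[:4]])
```

```text
[0.49904038 0.33061788 0.20007784] [ 1.79984289e+02 -3.74339682e-02 -1.79977770e+02] [ 2.68961253e+01  2.21108933e+01  8.88489041e+01  3.31212525e-02
  6.90664954e+01 -6.31379409e+01] 2.5
lid_knob [(0.83, [385.0, 383.0], [0.6883, 0.4055]), (0.73, [221.0, 321.0], [0.4978, 0.3337]), (0.48, [79.0, 146.0], [0.3752, 0.1857])]
card_edge [(0.93, [136.0, 321.0], [0.4201, 0.3335]), (0.72, [326.0, 389.0], [0.6033, 0.4031])]
lid [(0.89, [365.0, 378.0], [0.6817, 0.4035]), (0.73, [218.0, 315.0], [0.5018, 0.3277])]
```

View pics/w1.png

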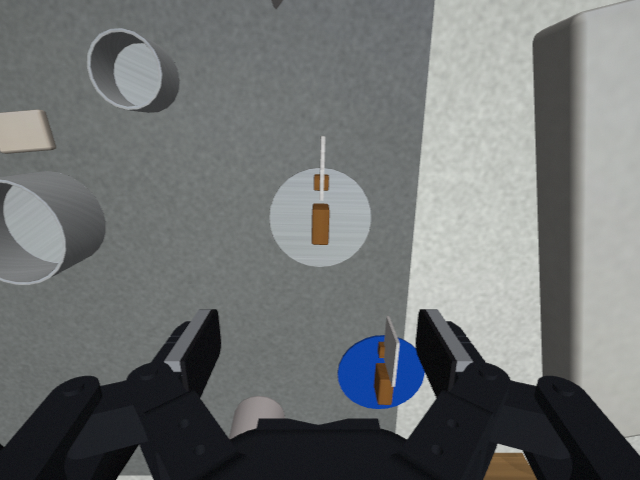

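The metal lid is centred at px (217,320), the knob spans cols 312–330, and the card's top edge is near (136,322). The lid's yaw is therefore about 180°, in line with the fingers. I'll refine this with colour segmentation.

Run:
```python
from h import *
im=cv2.imread('pics/w1.png')
print('disc',px2w('wrist',(217,320.5),.011).round(4))
hsv=cv2.cvtColor(im,cv2.COLOR_BGR2HSV);m=((hsv[...,0]<20)&(hsv[...,1]>120)).astype(np.uint8);m[:198]=0;m[260:]=0;m[:,:280]=0;m[:,360:]=0
r=cv2.minAreaRect(np.argwhere(m)[:,::-1].astype(np.float32));print(r)
b=cv2.boxPoints(r);print([px2w('wrist',(p[1],p[0]),.041).round(4)[:2].tolist() for p in b])
print('cardtop',px2w('wrist',(136,322.5),.066).round(4))
print('tin px in wrist rim')
for n,z in dict(tin_rim=.06).items():
    print(n,[(round(q['score'],2),np.round(q['at']).tolist(),px2w('wrist',q['at'],z).round(4)[:2].tolist()) for q in arm.place_of('wrist',n)[:4]])
```

```text
disc [0.4976 0.3335 0.011 ]
((320.0, 224.0), (40.0, 16.0), 90.0)
[[0.4784, 0.3256], [0.4784, 0.3399], [0.5161, 0.3404], [0.5161, 0.3255]]
cardtop [0.4201 0.3343 0.066 ]
tin px in wrist rim
tin_rim [(0.59, [234.0, 9.0], [0.5018, 0.0641])]
```

Emit:
{"method": "play_rows", "body": {"motion": [[[0.04, 0.1, 2.0, 0, 0, 0], [0.04, 0.1, 4.0, 0, 0, 0], [0.04, 0.1, 5.5, 0, 0, 0], [0.04, 0.1, 6.5, 0, 0, 0], [0.04, 0.1, 7.0, 0, 0, 0], [0.04, 0.1, 7.38, 0, 0, 0], [0.04, 0.1, 7.38, 0, 0, 0]]]}}

```text
time: 3.45
eef_pos: [0.4988, 0.3326, 0.0152]
orientation: [-180.0, -0.0, -180.0]
ft_force: [-0.4, -0.5, 0.2]
finger_gap: 1.002
finger_force: 0.0
```

Emit:
{"method": "play_rows", "body": {"motion": [[[0, 0, 0, 0, 0, 0], [0, 0, 0, 0, 0, 0], [0, 0, 0, 0, 0, 0], [0, 0, 0, 0, 0, 0], [0, 0, 0, 0, 0, 0], [0, 0, 0, 0, 0, 0], [0, 0, 0, 0, 0, 0], [0, 0, 0, 0, 0, 0]]], "hand": -1, "squeeze": 60}}

```text
time: 4.25
eef_pos: [0.4994, 0.3327, 0.0162]
orientation: [180.0, 0.1, 180.0]
ft_force: [-1.2, -0.2, 6.7]
finger_gap: 0.176
finger_force: 60.5
```

Emit:
{"method": "play_rows", "body": {"motion": [[[0, 0, -0.3, 0, 0, 0], [0, 0, -1.2, 0, 0, 0], [0, 0, -2.5, 0, 0, 0], [0, 0, -4, 0, 0, 0], [0, 0, -4.8, 0, 0, 0], [0, 0, -4.8, 0, 0, 0]]]}}

```text
time: 4.85
eef_pos: [0.5009, 0.3335, 0.139]
orientation: [179.8, 0.3, 180.0]
ft_force: [1.4, 0.7, -1.1]
finger_gap: 0.176
finger_force: 59.6
```

Run:
```python
from h import *
print(rel([.44,.09,.137],[180,0,240]))
for c in('top','scene'):
  f=arm.read_camera(c);e=arm.find_in(c,'tin');print(c,[(r['score'],np.round(r['extent'])) for r in e[:3]])
# top: bright rim fit
```

```text
(array([ 2.437, -9.739,  0.038]), array([-3.000e-03,  4.600e-02, -7.501e+00]))
top [(0.79, array([273., 239., 317., 283.]))]
scene [(0.91, array([327., 221., 370., 272.]))]
```

Emit:
{"method": "play_rows", "body": {"motion": [[[0, -1.5, 0, 0, 0, 0], [0, -3.5, 0, 0, 0, 0], [0, -5, 0, 0, 0, 0], [0, -5.9, 0, 0, 0, 0], [0, -6, 0, 0, 0, 0], [0, -6, 0, 0, 0, 0], [0, -6, 0, 0, 0, 0]]]}}

```text
time: 5.75
eef_pos: [0.4986, 0.1831, 0.1349]
orientation: [180.0, -0.1, -180.0]
ft_force: [0.8, -0.8, -1.9]
finger_gap: 0.171
finger_force: 59.5
```

Run:
```python
from h import *
s=arm.observe();print(s['eef_pos'],s['orientation'])
save('wrist','w2')
for n,z in dict(tin_rim=.06,lid_knob=s['eef_pos'][2]+.011).items():
    print(n,[(round(r['score'],2),np.round(r['at']).tolist(),px2w('wrist',r['at'],z).round(4)[:2].tolist()) for r in arm.place_of('wrist',n)[:4]])
```

```text
[0.49864605 0.18314302 0.134882  ] [ 1.79991399e+02 -6.20219798e-02 -1.79998326e+02]
tin_rim [(0.81, [263.0, 144.0], [0.502, 0.0647])]
lid_knob [(0.89, [428.0, 554.0], [0.556, 0.3002]), (0.63, [333.0, 319.0], [0.5017, 0.1838]), (0.4, [134.0, 149.0], [0.418, 0.1214])]
```

View pics/w2.png

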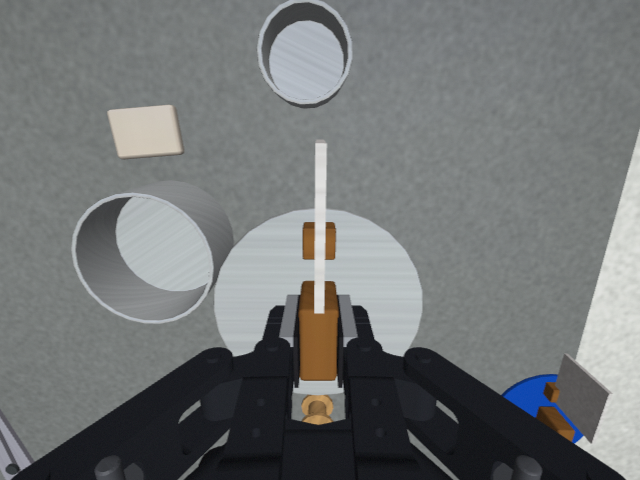

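The tin's rim is an ellipse spanning cols 73–217 and rows 192–322. The held lid looks level, with its disc spanning cols 215–422. I'll fit both.

Run:
```python
from h import *
from scipy.optimize import least_squares
k,R,t=cam('wrist')
def fit(pts,z,r,g):
    w=np.array([(lambda d,o:o+d*(z-o[2])/d[2])(R.T@np.array([(c-k['cx'])/k['fx'],(q-k['cy'])/k['fy'],1]),-R.T@t)[:2] for q,c in pts])
    s=least_squares(lambda p:np.hypot(*(w-p[:2]).T)-p[2],[*g,r]);return s.x.round(4),s.fun.round(4)
print(fit([(250,73),(192,138),(322,150),(205,185),(300,95),(300,205)],.06,.048,(.5,.06)))
z=arm.observe()['eef_pos'][2]-.0052
print(fit([(300,215),(300,422),(209,300),(340,222),(345,415),(240,240),(237,395)],z,.051,(.5,.18)))
# auto rim check by mask
im=cv2.imread('pics/w2.png')
```

```text
(array([0.5007, 0.0656, 0.0485]), array([-0.0005, -0.0014, -0.0009,  0.0016,  0.0015, -0.0004]))
(array([0.5   , 0.1841, 0.0511]), array([-0.0006, -0.0012,  0.0005,  0.0002,  0.0009,  0.0001,  0.0001]))
```

Run:
```python
from h import *
print(rel([.501,.064,.13],[180,0,240]))
```

```text
(array([-0.082, -4.777,  0.211]), array([ 1.000e-03, -2.000e-03, -7.492e+00]))
```

Emit:
{"method": "play_rows", "body": {"motion": [[[-0.09, -1, 0.2, 0, 0, -1], [-0.09, -2, 0.2, 0, 0, -2], [-0.09, -3, 0.2, 0, 0, -3], [-0.09, -4, 0.2, 0, 0, -4], [-0.09, -4.5, 0.2, 0, 0, -5], [-0.09, -4.78, 0.2, 0, 0, -6], [-0.09, -4.78, 0.2, 0, 0, -7], [-0.09, -4.78, 0.2, 0, 0, -7.5], [-0.09, -4.78, 0.2, 0, 0, -7.5], [-0.09, -4.78, 0.2, 0, 0, -7.5]]]}}

```text
time: 6.9
eef_pos: [0.5012, 0.0634, 0.1306]
orientation: [-180.0, 0.0, -120.1]
ft_force: [0.4, 0.1, -2.4]
finger_gap: 0.172
finger_force: 59.6
```

Run:
```python
from h import *
s=arm.observe();print(s['eef_pos'],s['orientation'])
print(rel([.501,.064,.0745],[180,0,240]))
```

```text
[0.50123821 0.06344902 0.13057314] [-1.79993683e+02  1.42169881e-03 -1.20078800e+02]
(array([-0.014,  0.02 ,  2.243]), array([-0.001,  0.   , -0.01 ]))
```

Emit:
{"method": "play_rows", "body": {"motion": [[[0, 0, 0.8, 0, 0, 0], [0, 0, 1.6, 0, 0, 0], [0, 0, 2.0, 0, 0, 0], [0, 0, 2.2, 0, 0, 0], [0, 0, 2.3, 0, 0, 0], [0, 0, 2.38, 0, 0, 0], [0, 0, 2.42, 0, 0, 0], [0, 0, 2.42, 0, 0, 0]]]}}

```text
time: 7.7
eef_pos: [0.5015, 0.0629, 0.0704]
orientation: [-180.0, 0.0, -120.0]
ft_force: [-1.0, 0.4, -2.2]
finger_gap: 0.175
finger_force: 59.6
```

Emit:
{"method": "play_rows", "body": {"motion": [[[0, 0, 0.04, 0, 0, 0], [0, 0, 0.05, 0, 0, 0], [0, 0, 0.05, 0, 0, 0]]]}}

```text
time: 8.0
eef_pos: [0.5015, 0.0629, 0.0692]
orientation: [-180.0, 0.0, -120.0]
ft_force: [-0.8, -1.3, 3.0]
finger_gap: 0.17
finger_force: 60.2
```

Run:
```python
from h import *
s=arm.observe();print(s['eef_pos'],s['ft_force'])
```

```text
[0.50145786 0.06287541 0.06922028] [-0.80964302 -1.33262226  2.99337574]
```

Contact came at exactly the seated height. Releasing and rising.

Emit:
{"method": "play_rows", "body": {"motion": [[[0, 0, 0, 0, 0, 0], [0, 0, 0, 0, 0, 0], [0, 0, 0, 0, 0, 0], [0, 0, 0, 0, 0, 0], [0, 0, 0, 0, 0, 0], [0, 0, -1, 0, 0, 0], [0, 0, -2.5, 0, 0, 0], [0, 0, -4, 0, 0, 0], [0, 0, -4, 0, 0, 0]]], "hand": 1}}

```text
time: 8.9
eef_pos: [0.5048, 0.0629, 0.1735]
orientation: [-179.5, 0.3, -120.0]
ft_force: [0.8, -0.1, 0.2]
finger_gap: 0.997
finger_force: 0.0
```

Run:
```python
from h import *
save('wrist','w3')
for n,z in dict(lid_knob=.079,card_edge=.094).items():
  for c in('wrist','top','scene'):
    if c!='wrist': arm.read_camera(c)
    print(n,c,[(round(r['score'],2),np.round(r['at']).tolist(),px2w(c,r['at'],z).round(4)[:2].tolist()) for r in arm.place_of(c,n)[:4]])
print(rel([.41,-.16,.20],[180,0,205]), rel([.48,-.27,.20],[180,0,205]))
```

```text
lid_knob wrist [(0.6, [252.0, 322.0], [0.4986, 0.0662])]
lid_knob top [(0.96, [318.0, 391.0], [0.3814, -0.14]), (0.9, [372.0, 158.0], [0.2664, 0.3375]), (0.9, [175.0, 146.0], [0.6797, 0.3903]), (0.68, [253.0, 295.0], [0.5152, 0.0642])]
lid_knob scene [(0.84, [418.0, 435.0], [0.713, 0.4018]), (0.84, [180.0, 304.0], [0.4377, -0.1107]), (0.83, [251.0, 518.0], [0.3209, 0.3543]), (0.64, [233.0, 351.0], [0.4969, 0.0712])]
card_edge wrist [(0.87, [347.0, 613.0], [0.3445, 0.2332]), (0.75, [132.0, 323.0], [0.4558, -0.0049])]
card_edge top [(0.91, [208.0, 146.0], [0.6031, 0.3796]), (0.59, [344.0, 184.0], [0.3242, 0.2856]), (0.55, [353.0, 415.0], [0.3108, -0.186])]
card_edge scene [(0.79, [200.0, 336.0], [0.4545, -0.004]), (0.77, [154.0, 313.0], [0.3651, -0.1464]), (0.7, [380.0, 465.0], [0.6378, 0.4064]), (0.59, [249.0, 482.0], [0.3771, 0.3002])]
(array([ 9.538, -1.316, -1.267]), array([ 0.006, -0.007,  4.373])) (array([11.947, -5.941, -1.271]), array([ 0.006, -0.007,  4.373]))
```

View pics/w3.png

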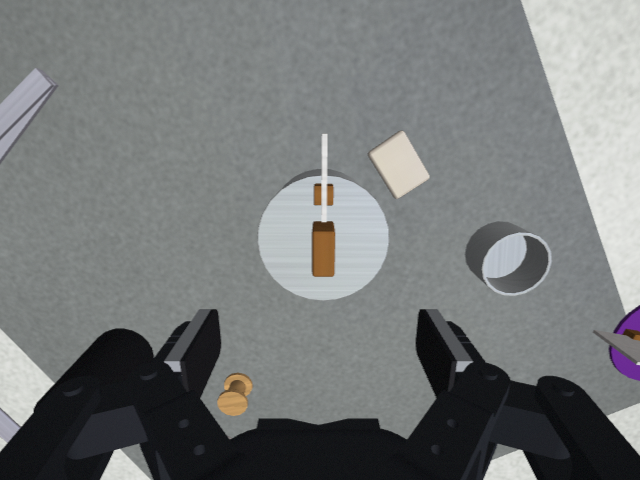

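The lid sits centred on the tin, with its knob at px (248,323) and the card vertical at col 324. Moving on to the clip.

Emit:
{"method": "play_rows", "body": {"motion": [[[11.95, -5.94, -1.2, 0, 0, 4.37], [11.95, -5.94, -1.2, 0, 0, 4.37], [11.95, -5.94, -1.2, 0, 0, 4.37], [11.95, -5.94, -1.2, 0, 0, 4.37], [11.95, -5.94, -1.2, 0, 0, 4.37], [11.95, -5.94, -1.2, 0, 0, 4.37], [11.95, -5.94, -1.2, 0, 0, 4.37], [11.95, -5.94, -1.2, 0, 0, 4.37], [11.95, -5.94, -1.2, 0, 0, 4.37], [11.95, -5.94, -1.2, 0, 0, 4.37]]]}}

```text
time: 10.45
eef_pos: [0.4799, -0.2687, 0.1983]
orientation: [179.9, -0.0, -154.9]
ft_force: [0.3, 0.6, -0.0]
finger_gap: 1.005
finger_force: 0.0
```

Emit:
{"method": "play_rows", "body": {"motion": [[[0, 0, 0, 0, 0, 0], [0, 0, 0, 0, 0, 0]]]}}

```text
time: 10.65
eef_pos: [0.4803, -0.2687, 0.1987]
orientation: [180.0, -0.0, -154.9]
ft_force: [0.4, -0.3, -0.4]
finger_gap: 1.005
finger_force: 0.0
```

Run:
```python
from h import *
s=arm.observe();print(s['eef_pos'],s['orientation'],s['joints'])
save('wrist','w4')
for n,z in dict(clip_pivot=.016,tip_a=.016,clip=0).items():
    print(n,[(round(r['score'],2),np.round(r['at']).tolist(),px2w('wrist',r['at'],z).round(4)[:2].tolist()) for r in arm.place_of('wrist',n)[:4]])
```

```text
[ 0.48033207 -0.26870625  0.19871961] [ 1.79972080e+02 -1.30623566e-02 -1.54875006e+02] [-3.64161288e+01  1.83840347e+01  9.49862853e+01  1.98312470e-03
  6.66604508e+01 -1.51541906e+02]
clip_pivot [(0.75, [379.0, 607.0], [0.5094, 0.1132]), (0.68, [202.0, 317.0], [0.4644, -0.2771])]
tip_a [(0.92, [148.0, 317.0], [0.4189, -0.2983]), (0.66, [153.0, 316.0], [0.4232, -0.2973])]
clip [(0.79, [199.0, 313.0], [0.4664, -0.2813])]
```

View pics/w4.png

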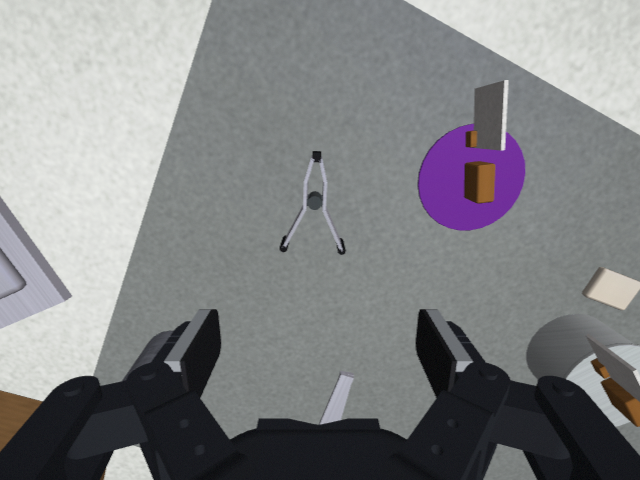

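The clip's tips are at px (155,317), the hinge at (200,315) and the handle ends at (244,284) and (246,341), nearly in line with the tool.

Run:
```python
from h import *
P=[px2w('wrist',p,.032) for p in[(154,317),(200,315),(243,285),(246,342)]]
for p in P: print(p.round(4))
m=(P[2]+P[3])/2; h=P[2]-P[3];print('mid',m,'w',np.hypot(*h[:2]),'yaw tips-mid',np.degrees(np.arctan2(*(P[0]-m)[1::-1])),'perp to handles',np.degrees(np.arctan2(h[1],h[0])),'len',np.linalg.norm(P[0]-m))
s=arm.observe();R=Ro.from_euler('xyz',s['orientation'],degrees=True)
print(R.inv().apply(m-s['eef_pos'])/.025)
```

```text
[ 0.4231 -0.2966  0.032 ]
[ 0.4608 -0.2809  0.032 ]
[ 0.5104 -0.2894  0.032 ]
[ 0.49   -0.2389  0.032 ]
mid [ 0.50021332 -0.26411155  0.032     ] w 0.05443362190288845 yaw tips-mid -157.17551252192348 perp to handles -68.03404685016115 len 0.08364675470696999
[-0.80831393 -0.13829602  6.67504266]
```

Emit:
{"method": "play_rows", "body": {"motion": [[[-0.88, -0.14, 1, 0, 0, 0.3], [-0.88, -0.14, 3, 0, 0, 0.3], [-0.88, -0.14, 4.8, 0, 0, 0.3], [-0.88, -0.14, 6, 0, 0, 0.3], [-0.88, -0.14, 7, 0, 0, 0.3], [-0.88, -0.14, 7.6, 0, 0, 0.3], [-0.88, -0.14, 7.9, 0, 0, 0.3], [-0.88, -0.14, 7.9, 0, 0, 0.3], [-0.88, -0.14, 7.9, 0, 0, 0.3]]]}}

```text
time: 11.75
eef_pos: [0.5022, -0.2642, 0.002]
orientation: [-179.9, 0.0, -157.4]
ft_force: [-0.1, -0.8, 0.8]
finger_gap: 1.003
finger_force: 0.0
```

Emit:
{"method": "play_rows", "body": {"motion": [[[0, 0, 0, 0, 0, 0], [0, 0, 0, 0, 0, 0], [0, 0, 0, 0, 0, 0], [0, 0, 0, 0, 0, 0], [0, 0, 0, 0, 0, 0], [0, 0, 0, 0, 0, 0], [0, 0, 0, 0, 0, 0], [0, 0, 0, 0, 0, 0]]], "hand": -1, "squeeze": 40}}

```text
time: 12.55
eef_pos: [0.504, -0.2653, 0.0038]
orientation: [-179.7, 0.2, -157.4]
ft_force: [0.1, 1.1, 12.9]
finger_gap: 0.443
finger_force: 38.6
```

The gap is 38 mm, so the clip is squeezed to its stop. Lifting straight up.

Emit:
{"method": "play_rows", "body": {"motion": [[[0, 0, -0.4, 0, 0, 0], [0, 0, -1.2, 0, 0, 0], [0, 0, -2.5, 0, 0, 0], [0, 0, -4, 0, 0, 0], [0, 0, -5.5, 0, 0, 0], [0, 0, -6, 0, 0, 0], [0, 0, -6, 0, 0, 0], [0, 0, -6, 0, 0, 0]]]}}

```text
time: 13.35
eef_pos: [0.501, -0.2635, 0.1507]
orientation: [180.0, -0.0, -157.4]
ft_force: [0.3, 0.3, -1.9]
finger_gap: 0.436
finger_force: 40.6
```

Run:
```python
from h import *
s=arm.observe();print(s['eef_pos'],s['orientation'],s['finger_gap'])
save('wrist','w5')
z=s['eef_pos'][2]+.013
for n in('clip_pivot','tip_a'):
    print(n,[(round(r['score'],2),np.round(r['at']).tolist(),px2w('wrist',r['at'],z).round(4)[:2].tolist()) for r in arm.place_of('wrist',n)[:4]])
```

```text
[ 0.50100602 -0.26347443  0.15066509] [ 1.79952173e+02 -4.01209794e-02 -1.57371106e+02] 0.43566320761281235
clip_pivot [(0.7, [222.0, 318.0], [0.4552, -0.2814])]
tip_a [(0.79, [102.0, 290.0], [0.4196, -0.3067]), (0.76, [103.0, 354.0], [0.4111, -0.2863])]
```

View pics/w5.png

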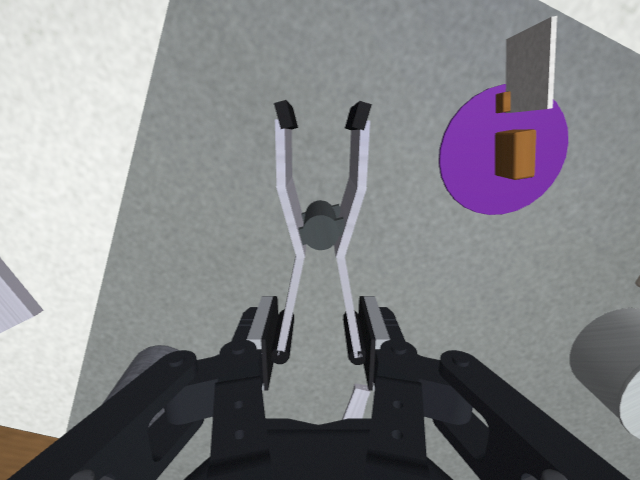

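The clip gapes fully in the grip, with tips at px (103,290) and (103,354), aimed along the tool axis. Next I'll go above the card edge (clip bottom above the card's top) and check alignment there.

Run:
```python
from h import *
print(rel([.423,-.067,.152],[180,0,61]))
```

```text
(array([-0.157,  8.432, -0.076]), array([-9.0000e-03, -3.3000e-02,  1.7703e+01]))
```

Emit:
{"method": "play_rows", "body": {"motion": [[[-0.16, 1, 0, 0, 0, 1], [-0.16, 2, 0, 0, 0, 2], [-0.16, 3, 0, 0, 0, 3], [-0.16, 4, 0, 0, 0, 4], [-0.16, 5, 0, 0, 0, 5], [-0.16, 6, 0, 0, 0, 6], [-0.16, 7, 0, 0, 0, 7], [-0.16, 7.8, 0, 0, 0, 8], [-0.16, 8.4, 0, 0, 0, 9], [-0.16, 8.43, 0, 0, 0, 10]]]}}

```text
time: 14.5
eef_pos: [0.4218, -0.0658, 0.1499]
orientation: [-179.8, -0.2, 122.4]
ft_force: [0.3, 0.4, 0.1]
finger_gap: 0.436
finger_force: 40.7
```

Emit:
{"method": "play_rows", "body": {"motion": [[[0, 0, 0, 0, 0, 1], [0, 0, 0, 0, 0, 2], [0, 0, 0, 0, 0, 3], [0, 0, 0, 0, 0, 4], [0, 0, 0, 0, 0, 5], [0, 0, 0, 0, 0, 6], [0, 0, 0, 0, 0, 7], [0, 0, 0, 0, 0, 7.7], [0, 0, 0, 0, 0, 7.7], [0, 0, 0, 0, 0, 7.7]]]}}

```text
time: 15.5
eef_pos: [0.4237, -0.0677, 0.1505]
orientation: [-179.9, 0.0, 61.2]
ft_force: [-0.9, -0.0, -0.8]
finger_gap: 0.436
finger_force: 40.7
```

Run:
```python
from h import *
s=arm.observe();print(s['eef_pos'],s['orientation'],s['finger_gap'],s['finger_force'],s['joints'])
save('wrist','w6')
p=s['eef_pos']
for n,z in dict(clip_pivot=p[2]+.012,tip_a=p[2]+.012,card_edge=.094,lid_knob=.079).items():
    print(n,[(round(r['score'],2),np.round(r['at']).tolist(),px2w('wrist',r['at'],z).round(4)[:2].tolist()) for r in arm.place_of('wrist',n)[:4]])
```

```text
[ 0.42369678 -0.06767435  0.15053602] [-1.79894298e+02  2.94575454e-02  6.11867519e+01] 0.4364559140445022 40.690083503723145 [-1.83069169e+01  1.25205648e+01  1.12326016e+02 -1.17910573e-02
  5.52627202e+01  1.05130863e+01]
clip_pivot [(0.67, [224.0, 321.0], [0.4457, -0.028])]
tip_a [(0.77, [104.0, 356.0], [0.4779, 0.0044]), (0.65, [103.0, 290.0], [0.4577, 0.016]), (0.6, [225.0, 321.0], [0.4457, -0.0285])]
card_edge [(0.89, [408.0, 282.0], [0.3461, -0.153]), (0.7, [146.0, 324.0], [0.4611, -0.0057])]
lid_knob [(0.62, [330.0, 325.0], [0.4008, -0.1185])]
```

View pics/w6.png

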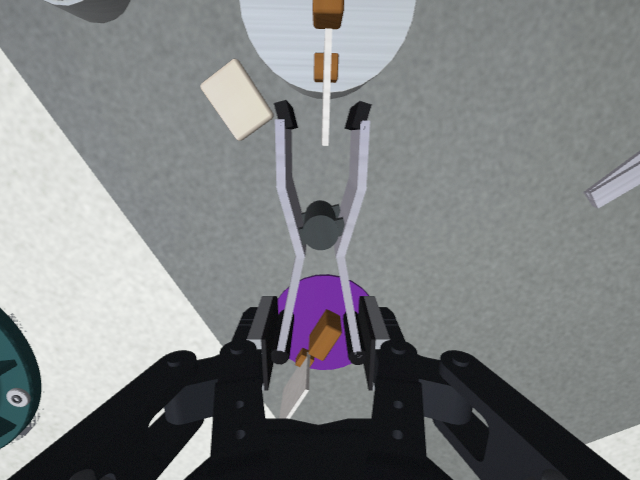

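Seen from above, the card's edge (px 145,325) lies between the open jaws (tips at rows 100–128, cols 297–347). Working out the final correction.

Run:
```python
from h import *
s=arm.observe();p=s['eef_pos']
E=px2w('wrist',(145,325.5),.119);I=px2w('wrist',(30,328.5),.119)
a=px2w('wrist',(101,291),p[2]+.028);b=px2w('wrist',(101,356),p[2]+.028)
# inner faces at tip top, near corner
a2=px2w('wrist',(103,295),p[2]+.028);b2=px2w('wrist',(103,350),p[2]+.028)
print('edge',E,'card yaw',np.degrees(np.arctan2(*(I-E)[1::-1])));print(a,b,a2,b2,np.linalg.norm(a2-b2))
Rt=Ro.from_euler('xyz',s['orientation'],degrees=True)
for q in(E,I,a2,b2,(a2+b2)/2):print(Rt.inv().apply(q-p).round(4))
```

```text
edge [ 0.46194421 -0.00461339  0.119     ] card yaw 59.97955704659427
[0.45872421 0.0145442  0.17919356] [0.47637954 0.00481214 0.17919356] [0.45952275 0.01344785 0.17919356] [0.47448728 0.00519905 0.17919356] 0.017087424411207995
[0.0736 0.0024 0.0322]
[0.1229 0.0034 0.0322]
[ 0.0882 -0.0084 -0.028 ]
[ 0.0882  0.0087 -0.028 ]
[ 0.0882  0.0001 -0.028 ]
```

Emit:
{"method": "play_rows", "body": {"motion": [[[0.15, 0.09, 0, 0, 0, 0], [0.15, 0.09, 0, 0, 0, 0], [0.15, 0.09, 0.4, 0, 0, 0], [0.15, 0.09, 0.9, 0, 0, 0], [0.15, 0.09, 1.5, 0, 0, 0], [0.15, 0.09, 2.1, 0, 0, 0], [0.15, 0.09, 2.5, 0, 0, 0], [0.15, 0.09, 2.7, 0, 0, 0], [0.15, 0.09, 2.74, 0, 0, 0], [0.15, 0.09, 2.74, 0, 0, 0]]]}}

```text
time: 16.75
eef_pos: [0.4283, -0.0657, 0.0829]
orientation: [180.0, 0.0, 61.0]
ft_force: [-0.1, 0.8, -0.8]
finger_gap: 0.44
finger_force: 40.7
```

Emit:
{"method": "play_rows", "body": {"motion": [[[0, 0, 0, 0, 0, 0], [0, 0, 0, 0, 0, 0], [0, 0, 0, 0, 0, 0]]]}}

```text
time: 17.05
eef_pos: [0.4284, -0.0658, 0.0832]
orientation: [179.9, -0.0, 61.0]
ft_force: [-0.4, -0.1, -0.1]
finger_gap: 0.436
finger_force: 40.7
```

Run:
```python
from h import *
s=arm.observe();print(s['time'],s['eef_pos'],s['orientation'],s['finger_gap'],s['finger_force'],s['ft_force'])
a=save('wrist','w7');b=save('scene','s7')
b=cv2.resize(b[130:290,240:440],(600,480),interpolation=cv2.INTER_CUBIC)
w=cv2.resize(a[0:400,220:420],(200,400))
w=a[0:400,220:420];b=b[:400]
cv2.imwrite('pics/c7.png',np.hstack([w,b])[:,:,::-1])
for n,z in dict(clip_pivot=.094,tip_a=.094,card_edge=.094,lid_knob=.079).items():
  for c in('wrist','scene'):
    print(n,c,[(round(r['score'],2),np.round(r['at']).tolist(),px2w(c,r['at'],z).round(4)[:2].tolist()) for r in arm.place_of(c,n)[:4]])
print(w2px('scene',[.461,-.005,.119]),w2px('scene',[.461,-.005,.069]))
```

```text
17.05 [ 0.42840949 -0.06575783  0.08321215] [ 1.79946800e+02 -5.71098617e-03  6.10268235e+01] 0.43634928640016746 40.68695247173309 [-0.41873575 -0.12415548 -0.07419376]
clip_pivot wrist [(0.84, [223.0, 323.0], [0.4508, -0.0263])]
clip_pivot scene [(0.83, [195.0, 331.0], [0.4497, -0.0231]), (0.32, [200.0, 329.0], [0.4635, -0.0155])]
tip_a wrist [(0.92, [104.0, 353.0], [0.4811, 0.0069]), (0.67, [104.0, 289.0], [0.461, 0.018])]
tip_a scene [(0.8, [207.0, 339.0], [0.4649, 0.0135]), (0.49, [209.0, 334.0], [0.4778, 0.009])]
card_edge wrist [(0.58, [160.0, 316.0], [0.4602, -0.0039])]
card_edge scene [(0.94, [202.0, 333.0], [0.4615, -0.0071]), (0.86, [381.0, 465.0], [0.6395, 0.4075]), (0.84, [246.0, 484.0], [0.3675, 0.2995]), (0.57, [234.0, 353.0], [0.5086, 0.084])]
lid_knob wrist [(0.66, [392.0, 320.0], [0.4035, -0.1099])]
lid_knob scene [(0.83, [177.0, 305.0], [0.4284, -0.1168]), (0.82, [236.0, 348.0], [0.5074, 0.0713]), (0.77, [417.0, 436.0], [0.7115, 0.4011]), (0.73, [281.0, 193.0], [0.7849, -0.0809])]
(np.float64(193.18729929518852), np.float64(333.9307767222793)) (np.float64(210.09945189707625), np.float64(333.5073359212352))
```

View pics/c7.png

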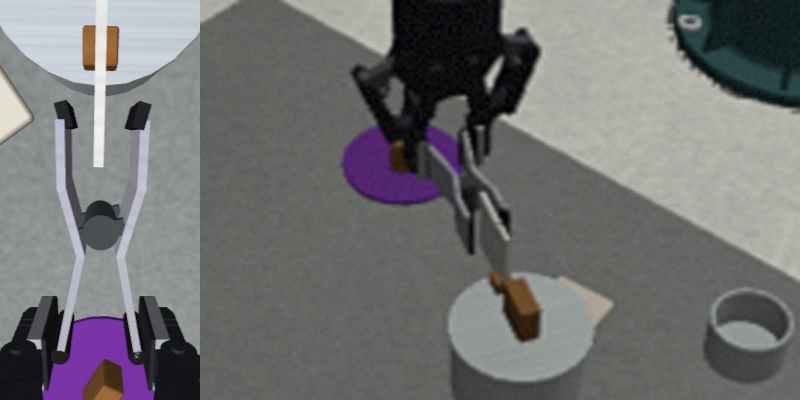

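The card stands midway between the gaping jaws (tips at crop cols 66 and 138, card at col 98). The jaws reach about 20 mm past the edge at mid-height, and the lid is still seated. I'm handing it in.

```bash
python3 -c "
from bench import arm
print(arm.sign_off())"
```

```text
the job is handed in; nothing more can be done
None
```

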